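# Swing the pour-over dripper over the waiting cup and clamp it

### The job

The filter has been rinsed over the drip dish; now set the pour-over stand for brewing. Slacken the clamp lever on top of the post, swing the dripper arm to the index mark that brings the dripper over the upright cup (not the upturned one), and clamp it there fully tight again. Leave the cups where they stand and leave the sugar jar and the timer beside the stand undisturbed.

Things in the scene. Friction and masses are not known exactly. Their poses are not given: they have to be found in the camera images.
- brew_stand: pour-over stand fixed on the worktop: wooden base board 235 x 235 mm, 18 mm thick, with an upright steel post. Origin on the post's axis at the board's underside, z up. The board runs from 50 mm behind the post (own -y) to 185 mm in front (own +y) and 117 mm to either side (own x). From the board up, the post carries the index plate, the arm's hub (top at 149 mm), a washer and the clamp lever
- index_zero (a point): the middle index line on the index plate, a fixed pale disc 100 mm across on the post, top 124 mm above the worktop; this point is 41 mm behind the axis. Three long engraved lines, 0.5 rad apart: middle for the drip dish, one for each cup. A pointer on the arm's tail, opposite the dripper, moves over them
- dripper_arm (a joint): angle of the swing arm about the post, rad, counter-clockwise from above; 0: arm along the stand's own +y, over the drip dish; +0.5 the mark of the near cup place (own -x side), -0.5 of the far one (own +x). Starts within +-0.25; no stop or detent at the marks, ends at +-0.85. Clamped it holds against 10 N at the grip; slack it moves with about 1 N at the grip and stays where it is left
- swing_grip (a point): middle of the round wooden grip at the arm's outer end: 19 mm thick, 55 mm long along the arm, 136 mm above the worktop, 210 mm from the post's axis; push it sideways to swing the arm
- dripper_spout (a point): lower mouth of the white cone dripper on the arm's ring, on the cone's axis, 130 mm from the post's axis, 88 mm above the worktop. The cone is 92 mm across its rim, which is 178 mm above the worktop; a flat bar 14 mm wide joins ring and hub at 132 to 140 mm height
- clamp_lever (a joint): angle of the clamp lever about the post, rad: 0 fully tight at its stop (its start), growing counter-clockwise from above (slacker) to 1.5, its other stop. The clamp bites below 0.75, free above. At 0 it points 160 degrees counter-clockwise from the stand's own +x (towards own -x and a little +y). 5 to 12 N near its end turns it; it stays where it is left
- lever_end (a point): point on the centreline of the clamp lever's black grip, 66 mm from the post's axis, 202 mm above the worktop, turning with the lever; the grip is a round bar 17 mm thick from 40 to 86 mm from the axis; push it sideways near this point
- mark_near (a point): centre of the steel cup plate (74 mm across, top 19 mm above the worktop) on the board at the near mark, 130 mm from the post's axis
- mark_far (a point): the same for the far mark
- cup_upright: striped cup the right way up, 49 mm high, bowl 60 mm across, handle to its own -y; origin on its underside, 12 mm from the bowl's centre towards the handle. It stands on one of the two cup plates, its handle away from the post; which plate changes
- cup_centre (a point): centre of the upright cup's bowl, at its underside
- cup_upturned: the same kind of cup turned mouth down, on the other cup plate; origin on its lower side, 12 mm from the bowl's centre towards the handle
- sugar_shaker: upright glass sugar jar with a steel pourer top, 68 mm across, 134 mm high, standing on the counter left of the stand; leave it alone
- brew_timer: small timer standing on its foot, 66 mm wide, 62 mm high, left of the stand; leave it alone

How it is judged (in metres and radians):
On the way, in this order (a step that is already met when the one before it is completed fails the run):
1. the clamp lever is slackened (turned beyond 0.7 rad) (value of joint clamp_lever above 0.7 rad), for 0.1 s.
2. the arm stands at the mark over the upright cup (horizontal distance between dripper_spout and cup_centre below 0.013 m and (horizontal distance between dripper_spout and mark_near below 0.008 m or horizontal distance between dripper_spout and mark_far below 0.008 m)), for 0.2 s.
At the end, for the whole second after the job is handed in: the dripper's spout is within 8 mm (seen from above) of the mark's cup plate centre and within 13 mm of the upright cup's centre, the clamp lever is back within 0.12 rad of fully tight, and both cups stand within 10 mm of where they were (all of step 2 and value of joint clamp_lever below 0.12 rad and angle between cup_upright's own z axis and vertical below 0.1 rad and distance of each of cup_upright, cup_upturned from where it was at the start of the episode below 0.01 m); the robot touches nothing.
It fails at once if a cup is pushed more than 15 mm or tipped (distance of any of cup_upright, cup_upturned from where it was at the start of the episode above 0.015 m or angle between any of cup_upright, cup_upturned's own z axis and vertical above 0.35 rad).
It fails at once if the sugar jar or the timer is disturbed (moved more than 20 mm) (distance of any of sugar_shaker, brew_timer from where it was at the start of the episode above 0.02 m).
It also fails if it takes over 58 s, if anything falls off the work surface, if the arm or the gripper's body presses on something with over 40 N, if the wrist force passes 120 N, or if a joint passes its speed limit or range.

### The arm

A 6-joint arm with a two-finger parallel gripper is mounted at the origin on a cart in front of the work surface, level with it; the furniture and walls round the work are solid. World frame = base frame: x ahead of the robot, y to its left, z up, the work surface at z = 0. Lengths are in m, angles in degrees, forces in N, time in s.
With the tool pointing down it reaches from about 0.3 to 0.95 m from the base axis. Payload 3.1 kg.
Tool frame: the origin (TCP) lies midway between the tips of the shut fingers; the grasp point (between the pads) lies 19 mm behind it (pinch_z is the z of the grasp point in the tool frame, in m); z points along the fingers, y is the line along which they close (so a half turn about z gives the same grasp; the last joint's range is limited). The gripper opens to 85 mm and grips with 20 to 120 N. Pads are 22 mm wide; open, the fingers measure 114 mm over their backs; the gripper's body (76 mm by 85 mm) begins 54 mm behind the grasp point. The pads swing forward as they close: fully open they stand 13 mm farther back than shut.
Start: joints at [-76.53, 17.653, 93.61, -0, 68.738, -3.994], TCP at [0.188, -0.596, 0.231] pointing down, gripper open.
Joint ranges: [-175.34, 175.34], [-45.06, 112.39], [2.9, 150.54], [-68.45, 248.45], [3.09, 151.38], [-168.51, 168.51]. Speed limits (degrees/s): [159.86, 159.86, 180, 180, 180, 180].

### API

Orientations are given as a 3x3 rotation matrix whose columns are the frame's x, y, z axes.
In Python, from plant import * gives the robot as it stands. The module is installed in compiled form; this text tells all that it offers.
- The arm moves only by the tool move_arm, never from a script. Its argument "targets" is a list of rows, each a list of 3 entries, a list of its own where there are three numbers: the opening, from -1 (shut) to 1 (fully open), so that 0 is half open, then the shift along the tool's x, y, z in mm, then the turn, a rotation vector about the tool's x, y, z in degrees. In form: [[fingers, [tx, ty, tz], [rx, ry, rz]], ...]. A call has 1 to 5 rows; each row is the pose to reach, as a shift and turn from the pose commanded when the call began, along the tool's axes at that moment; what a row does not reach only later rows make up. A row lasts 1/8 s, in which the tool goes at most 62.5 mm and 10.7 degrees, less where a joint would pass 70% of its speed; a pose out of reach is approached as far as the arm can. A call with a gripper value outside its range is refused whole. The fingers move at their own pace and stop on an object; "squeeze" is the grip in N (left out, the last holds). Time passes only in rows, so rows that repeat a pose let the fingers close. It gives the time, the measured TCP pose, the force, the opening and the grip force at its end, in the units of the state.
- read_state(): the state, without advancing time (a new reading comes with each control period).
- grab_frame(name): name is "side" or "top"; returns (picture, depth): 420x560x3 uint8, red, green, blue; 420x560 float32, m along the optical axis (not along the pixel's ray), 0 where there is no reading.
- calibration(name): a dict with "fx", "fy", "cx", "cy" (pixels), "R" (3x3) and "t" (3): a world point X has camera coordinates R X + t. Camera axes: x right, y down, z forward; pixel columns grow to the right and rows downward; lengths in m; the calibration is good to about 2 mm. A picture is of the moment at which its call begins. calibration takes no time and is no camera call.
- sign_off(): hands the job in; it is judged then, once.
The state is a dict: "time": time; "q": joint angles; "qd": joint speeds; "effort": joint torques, N m; "position": TCP position; "eef_rot": TCP orientation; "contact_force": force on the tool from outside, world axes, zero at the start; "wrist_torque": the same for the moment, N m; "width": finger opening in m; "grip_force": force on a finger pad.
Only numpy, scipy, OpenCV 4.12 (cv2) and the standard library are available. Lean on these libraries where they do the work, as an engineer would, in place of code of your own. Each camera call takes 0.05 s, during which the arm holds its last target. There are 200 camera calls.

## Working session

There is one attempt and no reset: what is moved stays moved. The work goes in short steps, Python scripts to look and compute and a tool call to move; the robot and the scene stay as the last step left them, time stands still between calls to the robot, and variables do not carry over. Pictures are saved under pics/ and viewed, at most 10 in all, crops included, and the job is handed in when it is done.

Besides the shell and the picture viewer there is one more tool, called after "Call:" as a command line: name --argument value ..., lists and objects as JSON in quotes. move_arm: Moves the arm, as the interface text tells. Its arguments: {"type":"object","properties":{"targets":{"type":"array"},"squeeze":{"type":"number"}},"required":["targets"]}

```bash
mkdir -p pics
cat > h.py <<'E'
from plant import *
import numpy as np, cv2
def snap(n,f):
    p,d=grab_frame(n); cv2.imwrite(f'pics/{f}.png',p[:,:,::-1]); np.save(f'pics/{f}.npy',d); return p,d
def px(n,X):
    c=calibration(n);Y=c['R']@np.array(X)+c['t'];return c['fx']*Y[0]/Y[2]+c['cx'],c['fy']*Y[1]/Y[2]+c['cy']
def at_z(n,u,v,z):
    c=calibration(n);C=-c['R'].T@c['t'];r=c['R'].T@np.array([(u-c['cx'])/c['fx'],(v-c['cy'])/c['fy'],1]);return C+r*(z-C[2])/r[2]
def pt(n,d,u,v):
    c=calibration(n);Z=d[v,u];return c['R'].T@(np.array([(u-c['cx'])/c['fx']*Z,(v-c['cy'])/c['fy']*Z,Z])-c['t'])
E
python3 - <<'E'
from h import *
for n in("top","side"):
    snap(n,n+'0');c=calibration(n);print(n,-c['R'].T@c['t'],c['R'][2])
s=read_state();print(s['position'],s['eef_rot'],s['width'],s['time'])
E
```

```text
top [0.44879313 0.0455236  1.01701802] [ 0.07831099 -0.00491823 -0.99691685]
side [ 1.05053081 -0.17725286  0.87422439] [-0.57748897  0.25171717 -0.77662407]
[ 0.18737303 -0.59546812  0.2301633 ] [[ 9.53916372e-01  3.00072229e-01 -4.61254591e-04]
 [ 3.00072533e-01 -9.53914190e-01  2.04758302e-03]
 [ 1.74425501e-04 -2.09163280e-03 -9.99997797e-01]] 0.0854605663041731 0.1
```

View pics/top0.png

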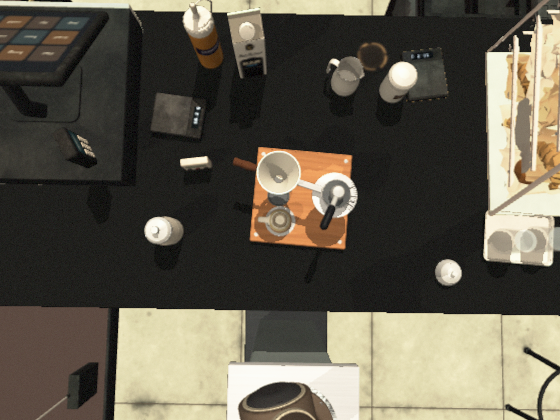

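View pics/side0.png

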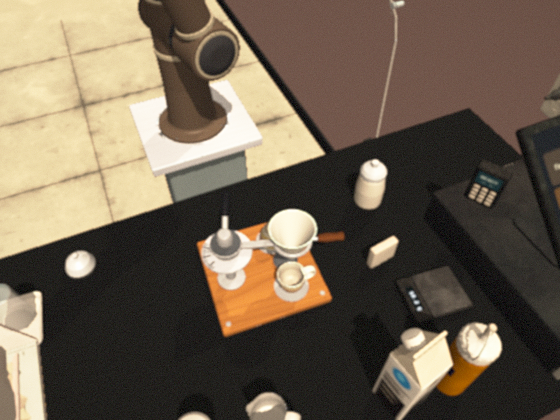

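Run:
```python
import cv2,numpy as np
a=cv2.imread('pics/top0.png')[140:260,225:365];b=cv2.imread('pics/side0.png')[195:335,190:350]
a=cv2.resize(a,None,fx=5.7,fy=5,interpolation=2) if 0 else cv2.resize(a,None,fx=5,fy=5,interpolation=2)
b=cv2.resize(b,None,fx=4,fy=4,interpolation=2)
cv2.imwrite('pics/a.png',a);cv2.imwrite('pics/b.png',b)
```

```text
(no output)
```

View pics/a.png

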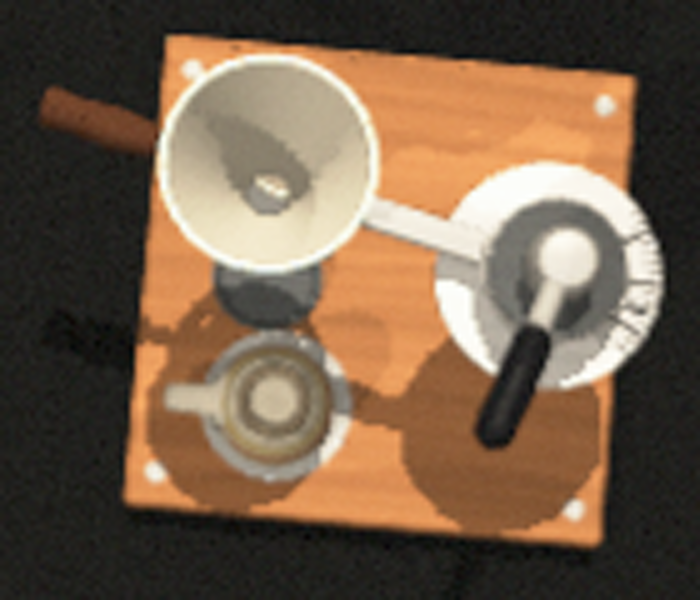

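View pics/b.png

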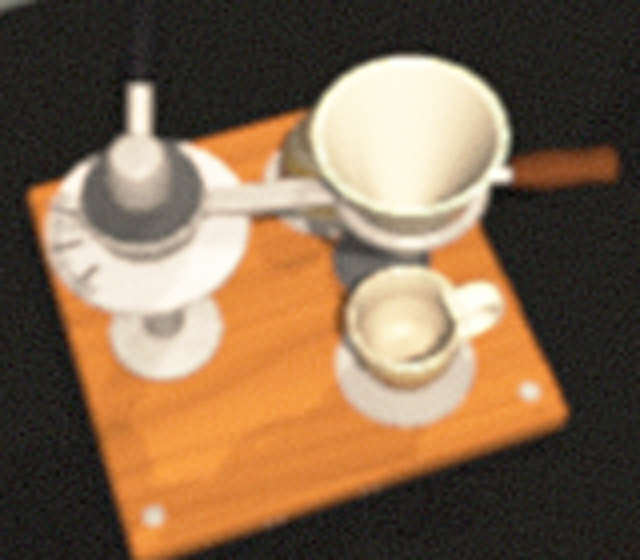

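Run:
```python
from h import *
from scipy.optimize import least_squares
A=lambda u,v:(u/5+225,v/5+140); B=lambda u,v:(u/4+190,v/4+195)
own={1:(.117,.185),2:(.117,-.05),3:(-.117,-.05),4:(-.117,.185)}
obs=[('top',A(168,37),1),('top',A(636,77),2),('top',A(602,545),3),('top',A(126,503),4),('side',B(30,188),3),('side',B(568,412),1),('side',B(135,560),2)]
def P(p,o,z): c,s=np.cos(p[2]),np.sin(p[2]); return np.array([p[0]+c*o[0]-s*o[1],p[1]+s*o[0]+c*o[1],z])
for sel in(obs,obs[:4],obs[4:]):
    f=least_squares(lambda p:np.ravel([np.subtract(px(n,P(p,own[k],.018)),uv) for n,uv,k in sel]),[.5,-.07,0])
    print(f.x,np.degrees(f.x[2]),f.fun.round(1))
p=least_squares(lambda p:np.ravel([np.subtract(px(n,P(p,own[k],.018)),uv) for n,uv,k in obs]),[.5,-.07,0]).x
np.save('p.npy',p)
# check: plate centre, cup plate, cone rim, grip end, lever
print('plate top',at_z('top',*A(550,275),.124),'post',p[:2])
m=lambda a,r:(-r*np.sin(a),r*np.cos(a))
print('near',P(p,m(.5,.13),.019),'img',at_z('top',*A(277,405),.019),'far',P(p,m(-.5,.13),.019),'img side',at_z('side',*B(405,367),.019))
for nm,X in(('rim top',at_z('top',*A(269,163),.178)),('rim side',at_z('side',*B(410,136),.178)),('gripend',at_z('top',*A(45,105),.136)),('grip side end',at_z('side',*B(617,165),.136)),('lever top',at_z('top',*A(513,388),.202))):
    d=X[:2]-p[:2]; print(nm,X,np.hypot(*d),np.arctan2(-d[0],d[1])-p[2])
d=np.load('pics/top0.npy')
for q in((163,230),(195,162)): print(pt('top',d,*q))
```

```text
[ 0.5542609 -0.0787405 -0.068356 ] -3.9165101805424354 [-0.6 -0.9  0.1 -0.6 -0.2  0.2 -1.   0.1 -1.3  0.5  0.  -0.2 -0.5 -0.6]
[ 0.55374154 -0.07981739 -0.0663993 ] -3.8043997471422926 [-0.3 -0.5  0.4 -0.4  0.4  0.4 -0.5  0.5]
[ 0.55481104 -0.0774721  -0.07396168] -4.237691831833438 [-0.4  0.3  0.6  0.3 -0.2 -0.6]
plate top [ 0.55395786 -0.07967232  0.124     ] post [ 0.5542609 -0.0787405]
near [0.4998735  0.03933579 0.019     ] img [0.49968771 0.03866145 0.019     ] far [0.62423304 0.03082181 0.019     ] img side [0.62608294 0.03046538 0.019     ]
rim top [0.59201748 0.04500191 0.178     ] 0.12937443712984945 -0.22779360598830123
rim side [0.59371787 0.04540777 0.178     ] 0.13026759205849156 -0.23936948593852592
gripend [0.62276293 0.14321705 0.136     ] 0.23228792878803609 -0.2309963384741765
grip side end [0.62411474 0.14550158 0.136     ] 0.23487032319534734 -0.23362748481645335
lever top [ 0.49901134 -0.05432472  0.202     ] 0.06040400672886237 1.2230396228290958
[0.46990299 0.29765892 0.11424445]
[0.63332071 0.24369993 0.06079257]
```

```bash
cat >> h.py <<'E'
from scipy.spatial.transform import Rotation as Ro
pose=np.load('p.npy') if __import__('os').path.exists('p.npy') else None
def plan(*T):  # rows of (x,y,z,ydir_deg), relative to current pose
    s=read_state();R=np.array(s['eef_rot']);p=np.array(s['position'])
    for x,y,z,a in T:
        c,n=np.cos(np.radians(a)),np.sin(np.radians(a));Q=np.array([[-n,c,0],[c,n,0],[0,0,-1]])
        print(((R.T@([x,y,z]-p))*1000).round(0).tolist(),np.degrees(Ro.from_matrix(R.T@Q).as_rotvec()).round(1).tolist())
def lev(a,r=.07,off=0): # lever pos at angle a; off=tangential offset CCW; returns x,y,ydir
    w=np.radians(160)+pose[2]+a;u=np.array([np.cos(w),np.sin(w)]);t=np.array([-u[1],u[0]])
    q=pose[:2]+r*u+off*t;return q[0],q[1],np.degrees(w)+90
def LV(a,z,r=.07,off=0): x,y,d=lev(a,r,off);return x,y,z,d-360
E
python3 -c "
from h import *
plan((.188,-.596,.30,-72.5),LV(0,.30),LV(0,.175))
print(read_state()['contact_force'])"
```

```text
[0.0, 1.0, -70.0] [-0.1, -0.0, -0.0]
[453.0, -429.0, -69.0] [-0.1, 0.0, 41.4]
[453.0, -429.0, 56.0] [-0.1, 0.0, 41.4]
[-0.63772325  0.16682459 -0.24921901]
```

Call:
move_arm --targets '[[-0.4,[30,-30,-50],[0,0,5]],[-0.4,[70,-70,-69],[0,0,12]],[-0.4,[110,-105,-69],[0,0,20]],[-0.4,[150,-142,-69],[0,0,28]],[-0.4,[190,-180,-69],[0,0,36]]]'

```text
time: 0.72
position: [0.3152, -0.3657, 0.2999]
eef_rot: [[0.947, -0.323, 0.0], [-0.323, -0.947, 0.0], [-0.0, -0.0, -1.0]]
contact_force: [0.6, -1.2, 0.6]
width: 0.0257
grip_force: 0.0
```

Call:
move_arm --targets '[[-0.4,[30,0,0],[0,0,5.4]],[-0.4,[60,0,0],[0,0,5.4]]]'

```text
time: 0.98
position: [0.3724, -0.3855, 0.3001]
eef_rot: [[0.914, -0.405, -0.0], [-0.405, -0.914, 0.0], [-0.0, 0.0, -1.0]]
contact_force: [0.4, 0.5, 0.2]
width: 0.0257
grip_force: 0.0
```

```bash
python3 -c "
from h import *
plan(LV(0,.30),LV(0,.175));print(read_state()['width'],read_state()['time'])"
```

```text
[-28.0, -354.0, 0.0] [0.0, 0.0, 0.0]
[-28.0, -354.0, 125.0] [0.0, 0.0, 0.0]
0.02568332334708103 0.975
```

Call:
move_arm --targets '[[-0.3,[-6,-60,0],[0,0,0]],[-0.3,[-12,-120,0],[0,0,0]],[-0.3,[-18,-180,0],[0,0,0]],[-0.3,[-24,-240,0],[0,0,0]],[-0.3,[-26,-300,0],[0,0,0]]]'

```text
time: 1.6
position: [0.4695, -0.0999, 0.3]
eef_rot: [[0.914, -0.406, -0.0], [-0.406, -0.914, -0.0], [-0.0, 0.0, -1.0]]
contact_force: [0.4, -0.3, -0.1]
width: 0.03
grip_force: 0.0
```

Call:
move_arm --targets '[[-0.3,[-2,-40,0],[0,0,0]],[-0.3,[-2,-54,0],[0,0,0]],[-0.3,[-2,-54,40],[0,0,0]],[-0.3,[-2,-54,70],[0,0,0]],[-0.3,[-2,-54,70],[0,0,0]]]'

```text
time: 2.22
position: [0.487, -0.052, 0.2273]
eef_rot: [[0.914, -0.406, -0.007], [-0.406, -0.914, 0.001], [-0.007, 0.002, -1.0]]
contact_force: [0.9, -0.2, 0.1]
width: 0.0298
grip_force: 0.0
```

```bash
python3 -c "
from h import *
plan(LV(0,.23),LV(0,.175));p,d=snap('top','t1');q,_=snap('side','s1')
a=cv2.resize(p[140:260,225:365],None,fx=2.85,fy=2.85);b=cv2.resize(q[180:300,190:330],None,fx=2.85,fy=2.85)
cv2.imwrite('pics/c1.png',np.hstack([a,b])[:,:,::-1])"
```

```text
[2.0, -3.0, -3.0] [0.1, 0.4, -0.1]
[3.0, -3.0, 52.0] [0.1, 0.4, -0.1]
```

View pics/c1.png

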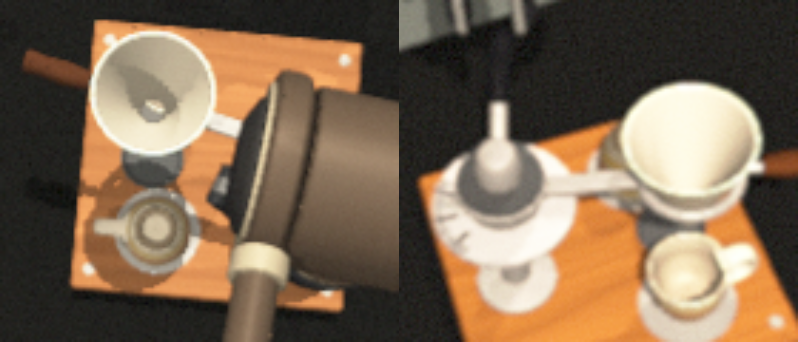

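Call:
move_arm --targets '[[-0.3,[2,-3,0],[0,0,0]],[-0.3,[2,-3,15],[0,0,0]],[-0.3,[2,-3,30],[0,0,0]],[-0.3,[2,-3,50],[0,0,0]],[-0.3,[2,-3,50],[0,0,0]]]'

```text
time: 2.95
position: [0.4904, -0.0493, 0.1776]
eef_rot: [[0.914, -0.406, -0.006], [-0.406, -0.914, 0.001], [-0.006, 0.001, -1.0]]
contact_force: [0.8, 0.3, -0.9]
width: 0.03
grip_force: 0.0
```

```bash
python3 -c "
from h import *
plan(*[LV(a,.176,off=.004) for a in(.0,.15,.3,.45,.6,.75,.9,1.05,1.2)])"
```

```text
[0.0, 5.0, 2.0] [0.1, 0.3, -0.0]
[2.0, 15.0, 2.0] [0.1, 0.3, -8.6]
[5.0, 26.0, 2.0] [0.0, 0.3, -17.2]
[9.0, 35.0, 2.0] [0.0, 0.3, -25.8]
[15.0, 44.0, 2.0] [-0.0, 0.3, -34.4]
[22.0, 52.0, 2.0] [-0.0, 0.3, -43.0]
[30.0, 58.0, 2.0] [-0.1, 0.3, -51.6]
[39.0, 64.0, 1.0] [-0.1, 0.3, -60.2]
[49.0, 68.0, 1.0] [-0.1, 0.3, -68.8]
```

Call:
move_arm --targets '[[-0.3,[0,5,1],[0,0,0]],[-0.3,[1,10,1],[0,0,-4]],[-0.3,[2,15,1],[0,0,-8.6]],[-0.3,[3,21,1],[0,0,-13]],[-0.3,[5,26,1],[0,0,-17.2]]]'

```text
time: 3.58
position: [0.4869, -0.0749, 0.1798]
eef_rot: [[0.993, -0.116, 0.001], [-0.116, -0.993, 0.002], [0.001, -0.002, -1.0]]
contact_force: [0.4, 3.4, -0.7]
width: 0.03
grip_force: 1.8
```

```bash
python3 -c "
from h import *
plan(*[LV(a,.176,off=.004) for a in(.3,.45,.6,.75,.9,1.05,1.2)])"
```

```text
[-3.0, -0.0, 4.0] [-0.1, -0.0, 0.1]
[-1.0, 10.0, 4.0] [-0.1, -0.0, -8.5]
[2.0, 20.0, 4.0] [-0.1, -0.1, -17.1]
[6.0, 30.0, 4.0] [-0.1, -0.1, -25.7]
[12.0, 39.0, 4.0] [-0.1, -0.1, -34.3]
[19.0, 47.0, 4.0] [-0.1, -0.1, -42.9]
[27.0, 53.0, 4.0] [-0.1, -0.1, -51.5]
```

Contact and turning; continue.

Call:
move_arm --targets '[[-0.3,[0,8,2],[0,0,-7]],[-0.3,[1,15,3],[0,0,-13]],[-0.3,[3,23,3],[0,0,-19.5]],[-0.3,[6,30,3],[0,0,-25.7]],[-0.3,[9,35,3],[0,0,-30]]]'

```text
time: 4.2
position: [0.493, -0.1101, 0.1777]
eef_rot: [[0.918, 0.396, 0.004], [0.396, -0.918, 0.003], [0.005, -0.002, -1.0]]
contact_force: [1.2, 6.2, 1.5]
width: 0.03
grip_force: 2.5
```

```bash
python3 -c "
from h import *
plan(*[LV(a,.176,off=.004) for a in(.75,.9,1.05,1.2)])"
```

```text
[-1.0, -6.0, 2.0] [-0.1, -0.3, 4.3]
[-1.0, 5.0, 2.0] [-0.1, -0.3, -4.3]
[1.0, 15.0, 2.0] [-0.1, -0.3, -12.9]
[5.0, 25.0, 2.0] [-0.0, -0.3, -21.5]
```

Call:
move_arm --targets '[[-0.3,[-1,6,1],[0,0,-5]],[-0.3,[0,12,1],[0,0,-10]],[-0.3,[2,18,1],[0,0,-15]],[-0.3,[4,23,1],[0,0,-20]],[-0.3,[4,23,1],[0,0,-20]]]'

```text
time: 4.82
position: [0.5046, -0.1304, 0.1761]
eef_rot: [[0.729, 0.684, 0.001], [0.684, -0.729, 0.001], [0.001, -0.001, -1.0]]
contact_force: [-0.9, 3.0, 2.1]
width: 0.0299
grip_force: 1.5
```

Call:
move_arm --targets '[[-0.3,[0,-6,0],[0,0,0]],[-0.3,[0,-6,-40],[0,0,0]],[-0.3,[0,-6,-95],[0,0,0]],[-0.3,[-60,-6,-105],[0,0,0]],[-0.3,[-110,-6,-105],[0,0,0]]]'

```text
time: 5.45
position: [0.42, -0.2035, 0.2825]
eef_rot: [[0.727, 0.686, 0.004], [0.686, -0.727, -0.004], [-0.0, 0.006, -1.0]]
contact_force: [0.1, -0.4, -0.4]
width: 0.0301
grip_force: 0.0
```

```bash
python3 -c "
from h import *
p,d=snap('top','t2');q,_=snap('side','s2')
a=cv2.resize(p[140:260,225:365],None,fx=2.85,fy=2.85);b=cv2.resize(q[180:300,190:330],None,fx=2.85,fy=2.85)
cv2.imwrite('pics/c2.png',np.hstack([a,b])[:,:,::-1])
g=np.array([np.sin(.235+.02-pose[2]),np.cos(.235-pose[2])]);
A=lambda a,r:pose[:2]+r*np.array([-np.sin(a+pose[2]),np.cos(a+pose[2])])
for a in(-.235,-.5):print(a,A(a,.21),-np.degrees(-pose[2])-0, np.degrees(a+pose[2])+90)
"
```

```text
-0.235 [0.61699307 0.12167076] -3.9165101805424354 72.61898163388322
-0.5 [0.66729281 0.09824477] -3.9165101805424354 57.43560006291641
```

View pics/c2.png

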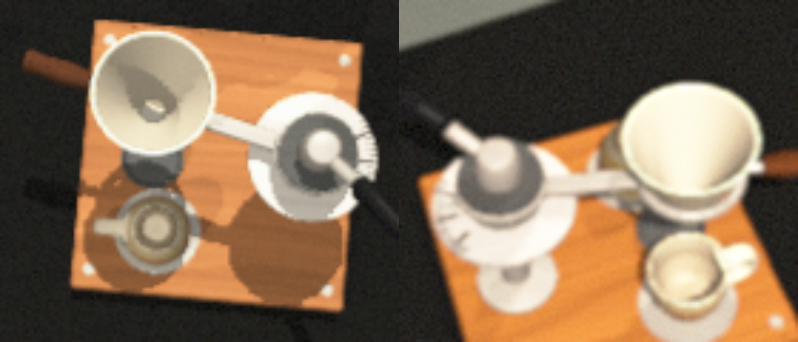

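```bash
cat >> h.py <<'E'
def AR(a,z,r=.222,off=0): # off: tangential, clockwise positive
    w=a+pose[2]+np.pi/2;u=np.array([np.cos(w),np.sin(w)]);t=np.array([u[1],-u[0]])
    q=pose[:2]+r*u+off*t;return q[0],q[1],z,np.degrees(w)-90
E
python3 -c "
from h import *
plan(AR(-.235,.285),AR(-.235,.115))"
```

```text
[379.0, -108.0, -5.0] [0.1, 0.2, -29.6]
[379.0, -109.0, 165.0] [0.1, 0.2, -29.6]
```

Call:
move_arm --targets '[[-0.2,[55,-16,-5],[0,0,-4]],[-0.2,[110,-32,-5],[0,0,-8]],[-0.2,[165,-48,-5],[0,0,-14]],[-0.2,[220,-63,-5],[0,0,-20]],[-0.2,[275,-79,-5],[0,0,-26]]]'

```text
time: 6.18
position: [0.5673, 0.0462, 0.2853]
eef_rot: [[0.351, 0.936, 0.001], [0.936, -0.351, -0.001], [-0.0, 0.001, -1.0]]
contact_force: [0.3, -0.4, -0.1]
width: 0.034
grip_force: 0.0
```

```bash
python3 -c "
from h import *
plan(AR(-.235,.285),AR(-.235,.115))"
```

```text
[100.0, 19.0, 0.0] [0.1, 0.0, -3.2]
[100.0, 19.0, 170.0] [0.1, 0.0, -3.2]
```

Call:
move_arm --targets '[[-0.2,[50,10,0],[0,0,-3.2]],[-0.2,[100,19,0],[0,0,-3.2]],[-0.2,[100,19,40],[0,0,-3.2]],[-0.2,[100,19,80],[0,0,-3.2]],[-0.2,[100,19,100],[0,0,-3.2]]]'

```text
time: 6.8
position: [0.6177, 0.1314, 0.1821]
eef_rot: [[0.301, 0.954, -0.004], [0.954, -0.301, -0.001], [-0.002, -0.004, -1.0]]
contact_force: [0.3, -0.6, 1.2]
width: 0.0346
grip_force: 0.0
```

```bash
python3 -c "
from h import *
plan(AR(-.235,.185),AR(-.235,.115))
p,d=snap('top','t3');q,_=snap('side','s3')
b=cv2.resize(q[170:300,200:380],None,fx=4,fy=4)
cv2.imwrite('pics/c3.png',b[:,:,::-1])"
```

```text
[3.0, 2.0, -3.0] [-0.2, 0.1, -0.1]
[3.0, 2.0, 67.0] [-0.2, 0.1, -0.1]
```

View pics/c3.png

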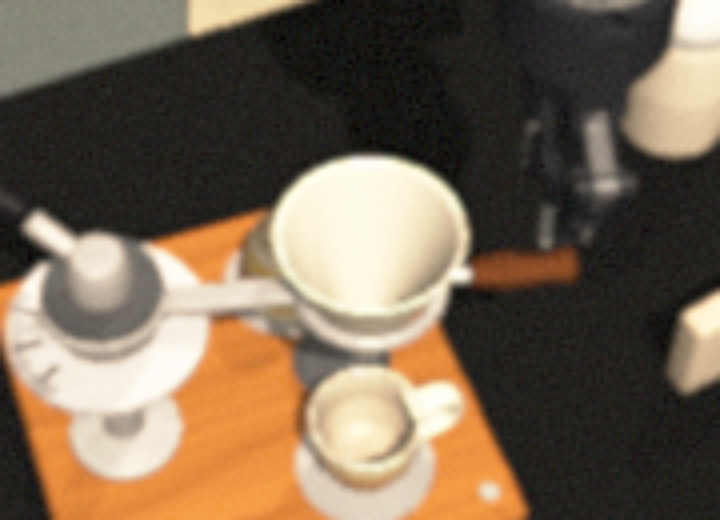

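Call:
move_arm --targets '[[-0.2,[0,2,10],[0,0,0]],[-0.2,[0,2,25],[0,0,0]],[-0.2,[0,2,45],[0,0,0]],[-0.2,[0,2,65],[0,0,0]],[-0.2,[0,2,65],[0,0,0]]]'

```text
time: 7.52
position: [0.6189, 0.1299, 0.117]
eef_rot: [[0.301, 0.953, -0.006], [0.953, -0.301, -0.001], [-0.003, -0.005, -1.0]]
contact_force: [0.3, -0.1, 0.5]
width: 0.0344
grip_force: 0.0
```

```bash
python3 -c "
from h import *
plan(*[AR(a,.117,r=.219) for a in(-.235,-.3,-.35,-.4,-.45,-.5,-.54)])"
```

```text
[1.0, 1.0, -0.0] [-0.3, 0.1, -0.2]
[0.0, 15.0, -0.0] [-0.3, 0.2, 3.6]
[-1.0, 26.0, -0.0] [-0.3, 0.2, 6.4]
[-2.0, 37.0, -0.0] [-0.3, 0.2, 9.3]
[-4.0, 47.0, -0.0] [-0.3, 0.2, 12.2]
[-7.0, 58.0, -0.0] [-0.3, 0.2, 15.0]
[-9.0, 66.0, -0.0] [-0.3, 0.2, 17.3]
```

Call:
move_arm --targets '[[-0.2,[1,8,0],[0,0,1.5]],[-0.2,[0,16,0],[0,0,3.8]],[-0.2,[-1,24,0],[0,0,6]],[-0.2,[-2,32,0],[0,0,8]],[-0.2,[-3,40,0],[0,0,10]]]'

```text
time: 8.15
position: [0.6593, 0.115, 0.1207]
eef_rot: [[0.464, 0.886, 0.001], [0.886, -0.464, -0.0], [0.0, 0.001, -1.0]]
contact_force: [-0.6, 0.6, -0.4]
width: 0.0344
grip_force: 0.3
```

Call:
move_arm --targets '[[-0.2,[-1,6,0],[0,0,1.5]],[-0.2,[-2,12,0],[0,0,3.2]],[-0.2,[-3,17,0],[0,0,5]],[-0.2,[-4,22,0],[0,0,6]],[-0.2,[-4,22,0],[0,0,6]]]'

```text
time: 8.78
position: [0.6766, 0.1012, 0.1203]
eef_rot: [[0.553, 0.833, 0.001], [0.833, -0.553, -0.0], [-0.0, 0.001, -1.0]]
contact_force: [0.8, 0.9, -1.0]
width: 0.0344
grip_force: 0.0
```

```bash
python3 -c "
from h import *
plan(*[AR(a,.117,r=.219) for a in(-.5,-.535)])
p,d=snap('top','t4');q,_=snap('side','s4')
a=cv2.resize(p[120:260,225:365],None,fx=4,fy=4);cv2.imwrite('pics/c4.png',a[:,:,::-1])"
```

```text
[1.0, -6.0, 3.0] [0.0, 0.0, -1.0]
[1.0, 1.0, 3.0] [0.0, 0.0, 1.0]
```

View pics/c4.png

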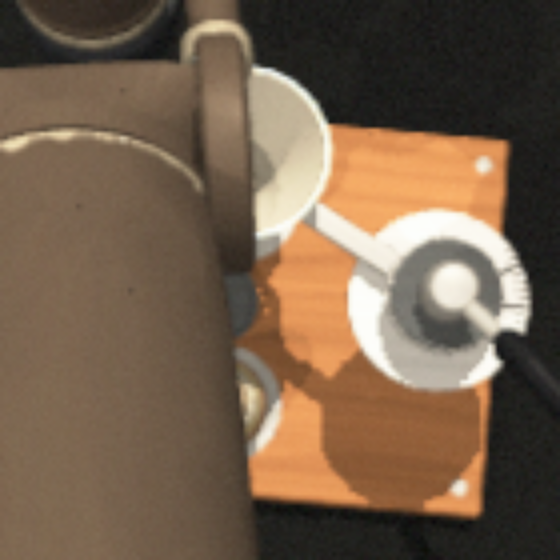

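Call:
move_arm --targets '[[-0.2,[0,-6,0],[0,0,0]],[-0.2,[0,-6,-20],[0,0,0]],[-0.2,[0,-6,-60],[0,0,0]],[-0.2,[0,-6,-115],[0,0,0]],[-0.2,[0,-6,-165],[0,0,0]]]'

```text
time: 9.5
position: [0.6715, 0.1052, 0.2891]
eef_rot: [[0.552, 0.834, 0.003], [0.834, -0.552, 0.0], [0.002, 0.002, -1.0]]
contact_force: [0.5, 0.5, 0.5]
width: 0.0346
grip_force: 0.0
```

```bash
python3 -c "
from h import *
plan((.42,-.20,.285,-45),LV(1.15,.285))"
```

```text
[-393.0, -41.0, 3.0] [0.1, -0.1, 11.5]
[-286.0, -14.0, 4.0] [0.1, -0.1, 14.5]
```

Call:
move_arm --targets '[[-0.2,[-60,-6,0],[0,0,2]],[-0.2,[-120,-12,0],[0,0,4]],[-0.2,[-180,-18,0],[0,0,6]],[-0.2,[-240,-24,0],[0,0,8]],[-0.2,[-300,-30,0],[0,0,11]]]'

```text
time: 10.12
position: [0.4796, -0.1298, 0.2872]
eef_rot: [[0.702, 0.712, 0.003], [0.712, -0.702, -0.002], [0.001, 0.003, -1.0]]
contact_force: [0.3, 0.2, 0.3]
width: 0.0342
grip_force: 0.0
```

Call:
move_arm --targets '[[-0.2,[-50,-5,0],[0,0,0]],[-0.2,[-90,-10,0],[0,0,0]]]'

```text
time: 10.38
position: [0.409, -0.1869, 0.2871]
eef_rot: [[0.702, 0.712, 0.002], [0.712, -0.702, -0.002], [0.0, 0.003, -1.0]]
contact_force: [0.5, -0.0, 0.4]
width: 0.0339
grip_force: 0.0
```

```bash
python3 -c "
from h import *
p,d=snap('top','t5');q,_=snap('side','s5')
a=cv2.resize(p[120:260,225:365],None,fx=4,fy=4);b=cv2.resize(q[185:325,170:230],None,fx=4,fy=4)
b=cv2.resize(q[185:325,270:330],None,fx=4,fy=4);cv2.imwrite('pics/c5.png',np.hstack([a,b])[:,:,::-1])
plan(LV(1.15,.285),LV(1.2,.285))"
```

```text
[110.0, 23.0, 2.0] [0.1, 0.1, 3.3]
[110.0, 27.0, 2.0] [0.1, 0.1, 0.4]
```

View pics/c5.png

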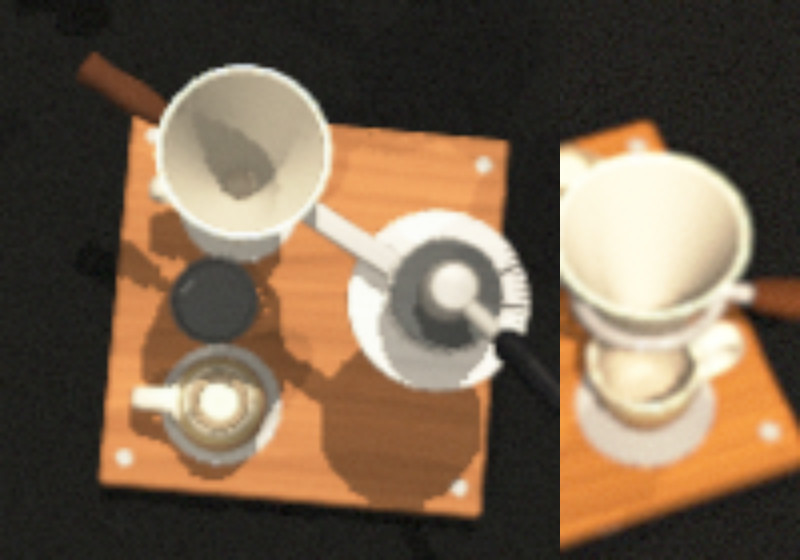

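Run:
```python
from h import *
A=lambda u,v:(u/4+225,v/4+120); B=lambda u,v:((u-560)/4+270,v/4+185)
for nm,X in(('rim top',at_z('top',*A(244.5,152.5),.178)),('rim side',at_z('side',*B(655,237),.178)),('grip',at_z('top',*A(90,72),.136)),('lev',at_z('top',*A(525,363),.202)),('lev2',at_z('top',*A(556,398),.202))):
    d=X[:2]-pose[:2]; a=np.arctan2(-d[0],d[1])-pose[2];print(nm,X,np.hypot(*d),a,'lever',a+np.pi/2-np.radians(160))
p=cv2.imread('pics/t5.png');hs=cv2.cvtColor(p,cv2.COLOR_BGR2HSV)
print(at_z('side',*B(645,420),.019), [AR(-.5,.019,r=.13)[:2]])
```

```text
rim top [0.62275569 0.03035415 0.178     ] 0.1288145170646761 -0.49228829419380266 lever -1.7140187705898333
rim side [0.62638168 0.03293195 0.178     ] 0.13293661282592995 -0.5050781944055117 lever -1.7268086708015424
grip [0.67441212 0.11507863 0.136     ] 0.2280398470583625 -0.48657772917061287 lever -1.7083082055666434
lev [ 0.51388541 -0.11161443  0.202     ] 0.05206606448586458 2.322495095862771 lever 1.1007646194667404
lev2 [ 0.49663818 -0.12721365  0.202     ] 0.07529955859960433 2.3385247385406407 lever 1.11679426214461
[0.63310528 0.02725022 0.019     ] [(np.float64(0.6242330356132001), np.float64(0.030821808566802278))]
```

```bash
python3 -c "
from h import *
plan(LV(1.11,.285),LV(1.11,.176))"
```

```text
[111.0, 21.0, 2.0] [0.1, 0.0, 5.6]
[111.0, 20.0, 111.0] [0.1, 0.0, 5.6]
```

Call:
move_arm --targets '[[-0.2,[55,10,0],[0,0,2.8]],[-0.2,[111,21,0],[0,0,5.6]],[-0.2,[111,21,30],[0,0,5.6]],[-0.2,[111,21,50],[0,0,5.6]],[-0.2,[111,21,50],[0,0,5.6]]]'

```text
time: 11.1
position: [0.5025, -0.12, 0.2344]
eef_rot: [[0.767, 0.642, -0.002], [0.642, -0.767, 0.001], [-0.001, -0.002, -1.0]]
contact_force: [0.6, -0.3, 0.5]
width: 0.0344
grip_force: 0.0
```

```bash
python3 -c "
from h import *
plan(LV(1.11,.235),LV(1.11,.176));snap('side','s6')"
```

```text
[-4.0, 1.0, -1.0] [-0.1, 0.1, 0.3]
[-4.0, 1.0, 58.0] [-0.1, 0.1, 0.3]
```

Call:
move_arm --targets '[[-0.2,[-3,1,10],[0,0,0]],[-0.2,[-3,1,25],[0,0,0]],[-0.2,[-3,1,40],[0,0,0]],[-0.2,[-3,1,57],[0,0,0]],[-0.2,[-3,1,57],[0,0,0]]]'

```text
time: 11.78
position: [0.4996, -0.1234, 0.1758]
eef_rot: [[0.768, 0.641, -0.005], [0.641, -0.768, 0.002], [-0.002, -0.004, -1.0]]
contact_force: [0.0, -0.7, 0.1]
width: 0.0348
grip_force: 0.0
```

```bash
python3 -c "
from h import *
plan(*[LV(a,.176,off=-.008) for a in(1.1,.95,.8,.65,.5,.35,.2,.1,0,-.05)])"
```

```text
[1.0, -8.0, -0.0] [-0.2, 0.1, 0.7]
[3.0, -19.0, -0.0] [-0.2, 0.2, 9.3]
[6.0, -28.0, -0.0] [-0.2, 0.2, 17.9]
[11.0, -38.0, -0.0] [-0.2, 0.2, 26.5]
[18.0, -46.0, -0.0] [-0.2, 0.2, 35.1]
[25.0, -53.0, 0.0] [-0.2, 0.2, 43.7]
[34.0, -60.0, 0.0] [-0.2, 0.2, 52.3]
[40.0, -63.0, 0.0] [-0.1, 0.3, 58.0]
[47.0, -66.0, 0.0] [-0.1, 0.3, 63.8]
[50.0, -67.0, -0.0] [-0.1, 0.3, 66.6]
```

Call:
move_arm --targets '[[-0.2,[1,-8,0],[0,0,1]],[-0.2,[2,-14,0],[0,0,6]],[-0.2,[4,-20,0],[0,0,11]],[-0.2,[6,-27,0],[0,0,17]],[-0.2,[9,-33,0],[0,0,22]]]'

```text
time: 12.4
position: [0.4875, -0.0941, 0.1789]
eef_rot: [[0.953, 0.304, 0.002], [0.304, -0.953, -0.004], [0.001, 0.004, -1.0]]
contact_force: [0.7, -5.1, -3.0]
width: 0.0342
grip_force: 2.5
```

```bash
python3 -c "
from h import *
plan(*[LV(a,.176,off=-.008) for a in(.75,.65,.5,.35,.2,.1,0,-.05)])"
```

```text
[-2.0, -1.0, 3.0] [0.2, -0.0, -1.3]
[-1.0, -8.0, 3.0] [0.2, -0.0, 4.4]
[2.0, -18.0, 3.0] [0.2, -0.1, 13.0]
[6.0, -28.0, 3.0] [0.2, -0.1, 21.6]
[12.0, -36.0, 3.0] [0.2, -0.1, 30.2]
[16.0, -42.0, 3.0] [0.2, -0.1, 35.9]
[21.0, -47.0, 3.0] [0.2, -0.1, 41.6]
[24.0, -49.0, 3.0] [0.2, -0.1, 44.5]
```

Call:
move_arm --targets '[[-0.2,[-1,-7,1],[0,0,4]],[-0.2,[1,-14,2],[0,0,10]],[-0.2,[3,-21,2],[0,0,15]],[-0.2,[6,-27,2],[0,0,21]],[-0.2,[9,-32,2],[0,0,26]]]'

```text
time: 13.02
position: [0.4876, -0.0616, 0.1785]
eef_rot: [[0.99, -0.143, 0.005], [-0.143, -0.99, -0.006], [0.005, 0.005, -1.0]]
contact_force: [-0.3, -7.4, 2.4]
width: 0.0341
grip_force: 3.3
```

```bash
python3 -c "
from h import *
plan(*[LV(a,.176,off=-.008) for a in(.3,.2,.1,0,-.05,-.1)])"
```

```text
[-2.0, 1.0, 2.0] [0.3, -0.3, -1.5]
[-1.0, -6.0, 2.0] [0.3, -0.3, 4.2]
[1.0, -13.0, 2.0] [0.3, -0.3, 9.9]
[3.0, -19.0, 2.0] [0.2, -0.3, 15.7]
[5.0, -22.0, 2.0] [0.2, -0.4, 18.5]
[6.0, -26.0, 2.0] [0.2, -0.4, 21.4]
```

Call:
move_arm --targets '[[-0.2,[-1,-5,1],[0,0,4]],[-0.2,[0,-10,1],[0,0,8]],[-0.2,[1,-15,1],[0,0,12]],[-0.2,[3,-19,1],[0,0,15.5]],[-0.2,[3,-20,1],[0,0,15.5]]]'

```text
time: 13.65
position: [0.4942, -0.0433, 0.1779]
eef_rot: [[0.917, -0.399, 0.006], [-0.399, -0.917, -0.008], [0.009, 0.005, -1.0]]
contact_force: [0.0, -9.2, 3.6]
width: 0.034
grip_force: 4.2
```

```bash
python3 -c "
from h import *
plan(*[LV(a,.176,off=-.008) for a in(0,-.05)])"
```

```text
[-1.0, 0.0, 2.0] [0.3, -0.5, 0.4]
[-0.0, -3.0, 2.0] [0.2, -0.5, 3.2]
```

Press gently further until the stop shows as a force rise.

Call:
move_arm --targets '[[-0.2,[0,-2,0],[0,0,0]],[-0.2,[0,-4,0],[0,0,0]],[-0.2,[0,-4,0],[0,0,0]]]'

```text
time: 14.02
position: [0.4944, -0.0425, 0.1778]
eef_rot: [[0.917, -0.398, 0.003], [-0.398, -0.917, -0.013], [0.008, 0.011, -1.0]]
contact_force: [-3.0, -17.6, 4.9]
width: 0.0343
grip_force: 8.3
```

Call:
move_arm --targets '[[-0.2,[0,8,0],[0,0,0]],[-0.2,[0,8,-30],[0,0,0]],[-0.2,[0,8,-80],[0,0,0]],[-0.2,[0,68,-110],[0,0,0]],[-0.2,[0,130,-110],[0,0,0]]]'

```text
time: 14.65
position: [0.4444, -0.1531, 0.2891]
eef_rot: [[0.917, -0.398, 0.008], [-0.398, -0.917, -0.003], [0.008, -0.001, -1.0]]
contact_force: [0.6, -0.9, -0.9]
width: 0.0343
grip_force: 0.0
```

Call:
move_arm --targets '[[-0.2,[0,60,0],[0,0,0]],[-0.2,[0,120,0],[0,0,0]],[-0.2,[0,120,0],[0,0,0]]]'

```text
time: 15.02
position: [0.393, -0.2652, 0.2857]
eef_rot: [[0.913, -0.407, 0.001], [-0.407, -0.913, -0.001], [0.001, 0.001, -1.0]]
contact_force: [0.4, 0.9, -0.1]
width: 0.0344
grip_force: 0.0
```

```bash
python3 -c "
from h import *
p,d=snap('top','t7');q,_=snap('side','s7')
a=cv2.resize(p[120:260,225:365],None,fx=4,fy=4);b=cv2.resize(q[185:325,270:330],None,fx=4,fy=4);cv2.imwrite('pics/c7.png',np.hstack([a,b])[:,:,::-1])
print(read_state()['contact_force'])"
```

```text
[ 0.54765549  0.42582189 -0.52864206]
```

View pics/c7.png

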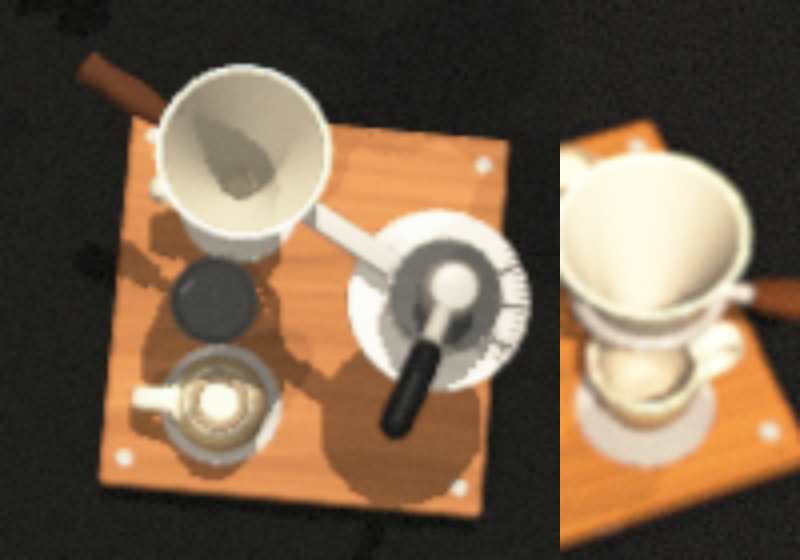

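Run:
```python
from h import *
a,b,c=[cv2.imread(f'pics/{n}.png').astype(int) for n in('top0','t7','t5')]
s=np.s_[195:235,312:350]
print(abs(a-b)[s].mean(),abs(c-b)[s].mean(), abs(c-b)[125:190,230:310].mean())
def ax(i):
    m=(i[205:232,316:342].max(2)<45);v,u=np.nonzero(m);return m.sum(),u.mean(),v.mean(),np.degrees(.5*np.arctan2(2*np.cov(u,v)[0,1],np.var(u)-np.var(v)))
print(ax(a),ax(b))
```

```text
3.4914473684210527 22.21359649122807 2.454294871794872
(np.int64(134), np.float64(11.64179104477612), np.float64(11.73134328358209), np.float64(-66.92003196288213)) (np.int64(135), np.float64(11.533333333333333), np.float64(11.88888888888889), np.float64(-66.49986397590858))
```

The lever is back at its start angle to within 0.01 rad, the arm is unmoved, and the robot is clear.

```bash
python3 -c "
from plant import *
print(sign_off())"
```

```text
the job is handed in; nothing more can be done
None
```

I set the dripper over the upright cup at the far mark and handed the job in. The arm measured about -0.5 rad, the clamp lever is back at its tight stop, and the robot ended clear of everything; the hand-in returned no verdict.

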